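Open a combination padlock by its clicking dial and hold it up open

TASK

The padlock of the sample cabinet lies dial-up in its check tray. Turn its clicking dial until the red mark stands at the yellow index line on the lock body, then, with the lock still lying in the tray, pull the shackle fully open, and lift the opened lock out to show it. Finish while still holding it steady in the gripper, all of it at least 10 cm above the worktop, without knocking over or shoving the vials, beaker and marker round the tray.

Things in the scene. Friction and masses are not known exactly. Their poses are not given: they have to be found in the camera images.
- tray: Fixed aluminium tray, x -38 to +39.5 mm, 98 mm wide (y). Origin: centre of its underside, on the worktop; +x its back, -x its front (roughly towards the robot). Floor 10 mm, rims 20 mm above the worktop at back and sides. At the front only two corner stops, more than 31 mm off the middle, front faces at x = -38 mm: they hold the lock back when the shackle is pulled. 2 mm play round the lock.
- padlock: Loose padlock, 0.2 to 0.4 kg; green body 64 x 74 x 28 mm (x, y, z) on its back on the tray floor. Origin: centre of the green body's underside; +z up out of the dial face, on the dial's axis; -x towards the shackle. The yellow index line is on the top face, on the -x side of the dial. Steel shackle, round 9 mm bar, level at z = 15 mm: legs along x at y = +-24 mm, joined by a bow bar along y.
- padlock_center (a point): Middle of the green lock body, 14 mm above its underside.
- dial_grip (a point): On the dial's axis, mid-height of the black ribbed knob (35 mm across, 14 mm tall), 41 mm above the lock body's underside. Knob top at 46.5 mm; below the knob a white skirt disc 48 mm across, its top 32.5 mm above that underside. Its axes turn with the dial: -x points to the red mark.
- dial_mark (a point): The red mark on the white skirt, 20.6 mm from the dial's axis (a red stripe on the knob's top points to it). It must stand at the yellow index line.
- padlock_dial (a joint): Dial angle, rad, growing anticlockwise from above; 0 = red mark at the yellow line, the only place where the shackle comes out (about 0.1 of play either way). Starts 1 to 3 clicks anticlockwise (0.42, 0.84, 1.26, rarely poised between). 15 sprung notches a turn, 0.419 (24 deg) apart; about 0.05 N m carries it over a click; let go, it settles in the nearest notch. Stops at -0.6 and 1.9.
- padlock_shackle (a joint): How far the shackle is pulled out of the body, m, along the body's -x; 0 = shut, 0.014 = fully open (stop). Moves with about 2 N of friction and stays where it is left; blocked within about 2 mm unless the dial is at 0.
- shackle_bow (a point): Centre of the bow bar (9 mm thick, along the lock's y, straight 12 mm either way), the place to pinch from above, one finger inside the loop, one in front. Shut: at x = -74, z = 15 mm in the lock's frame, 25 mm above the bare worktop. Inside the loop 39 mm free between the legs, 31 mm from the bar to the tray's stops. Moves with the shackle.
- scint_vial_1: Loose vial with white cap, 27 x 27 x 60 mm, standing behind the tray on its left; leave alone. Origin: centre of underside.
- scint_vial_2: Loose vial with white cap, 27 x 27 x 60 mm, standing behind the tray on its right; leave alone. Origin: centre of underside.
- beaker_50: Loose small glass beaker, 44 x 51 x 61 mm, standing to the left of the tray; leave alone. Origin: centre of underside.
- marker_black: Loose black-capped marker pen lying on the worktop to the front left of the tray, 17 x 135 x 16 mm, long along its y; leave alone. Origin: middle of its underside.
- padlock_end (a point): Middle of the lock body's end face away from the shackle (x = +32, z = 14 mm in the lock's frame).
There are look-alikes about, which are no part of the job. What is meant by the tray is not green, and is the larger of those in its own colour.

How it is judged (in metres and radians):
On the way, in this order (a step that is already met when the one before it is completed fails the run):
1. the dial's red mark stands at the index line, the shackle still shut and the lock in the tray (value of joint padlock_dial between -0.13 and 0.13 rad and value of joint padlock_shackle below 0.005 m and z of padlock in the frame of tray below 0.02 m), for 0.2 s.
2. the shackle is pulled open while the lock lies in the tray (value of joint padlock_shackle above 0.011 m and horizontal distance between padlock and tray below 0.012 m and z of padlock in the frame of tray below 0.02 m), for 0.1 s.
At the end, for the whole second after the job is handed in: The fingers hold the lock (over 1 N), its shackle at least 11 mm out, the middle of its body more than 110 mm and its far end and bow more than 100 mm above the worktop, not touching the tray, slower than 5 cm/s, through the last second (value of joint padlock_shackle above 0.011 m and height (world z) of padlock_center above 0.11 m and height (world z) of each of padlock_end, shackle_bow above 0.1 m and contact force between padlock and the fingers above 1 N and contact force between padlock and tray below 0.1 N and linear speed of padlock below 0.05 m/s); the arm keeps its last pose, push and grip.
It fails at once if a vial, the beaker or the marker was shoved more than 30 mm (distance of any of scint_vial_1, scint_vial_2, beaker_50, marker_black from where it was at the start of the episode above 0.03 m).
It fails at once if a vial or the beaker was tipped over (angle between any of scint_vial_1, scint_vial_2, beaker_50's own z axis and vertical above 0.6 rad).
It fails at once if the lock was lifted out of the tray still shut (value of joint padlock_shackle below 0.008 m and z of padlock in the frame of tray above 0.03 m).
It also fails if it takes over 48 s, if anything falls off the work surface, if the arm or the gripper's body presses on something with over 40 N, if the wrist force passes 120 N, or if a joint passes its speed limit or range.

ROBOT

A 6-joint arm with a two-finger parallel gripper is mounted at the origin on a cart in front of the work surface, level with it; the furniture and walls round the work are solid. World frame = base frame: x ahead of the robot, y to its left, z up, the work surface at z = 0. Lengths are in mm, angles in rad, forces in N, time in s.
With the tool pointing down it reaches from about 300 to 850 mm from the base axis. Payload 5.4 kg.
Tool frame: the origin (TCP) lies on the centre line of the jaws, within the pads' length; the fingertips stand 14 mm ahead of it and the grasp point (between the pads) lies 5 mm behind it; y points along the fingers, z is the direction in which the jaws open and shut, and the axes are right-handed (so a half turn about y gives the same grasp; the last joint's range is limited). The gripper opens to 85 mm and grips with 20 to 120 N. Pads are 22 mm wide; open, the fingers measure 114 mm over their backs; the gripper's body (76 mm by 85 mm) begins 54 mm behind the grasp point. The pads swing forward as they close: fully open they stand 13 mm farther back than shut.
Start: joints at [0.934, 0.158, 1.597, -0, 1.386, -0.21], TCP at [238.034, 523.398, 245.299] pointing down, gripper open.
Joint ranges: [-2.91, 2.91], [-0.94, 2.29], [0.18, 2.7], [-1.29, 4.43], [0.17, 2.64], [-3, 3]. Speed limits (rad/s): [2.57, 2.57, 3.14, 3.14, 3.14, 3.14].

INTERFACE

Orientations are given as a 3x3 rotation matrix whose columns are the frame's x, y, z axes.
In Python, from cell import manip, cams gives the robot as it stands.
- The arm moves only by the tool play_rows, never from a script. Its argument "series" is a list of rows, each a list of 6 numbers: the shift along the world's x, y, z in cm, then the turn, a rotation vector about the world's x, y, z in rad. A call has 1 to 5 rows; each row is the pose to reach, as a shift and turn from the pose commanded when the call began; what a row does not reach only later rows make up. A row lasts 1/10 s, in which the tool goes at most 50 mm and 8.59 degrees, less where a joint would pass 70% of its speed; a pose out of reach is approached as far as the arm can. A call with a gripper value outside its range is refused whole. "fingers" is the finger opening in cm, from 0 to 8.54, set as the call begins (left out, the last holds). The fingers move at their own pace and stop on an object; the grip force is fixed at half the most. Time passes only in rows, so rows that repeat a pose let the fingers close. It gives the time, the measured TCP pose, the force and the opening at its end, in the units of the state.
- manip.state(): the state, without advancing time (a new reading comes with each control period).
- cams.get_image(name): name is "scene" or "side" or "wrist"; returns the picture (400x640x3 uint8, red, green, blue); there is no depth.
- cams.calibration(name): a dict with "K" (3x3 intrinsics, pixels), "origin" and "rotation" of the camera in the world; the wrist camera has in their place "tool_from_camera" (4x4, takes a point from camera to tool coordinates, whose origin is the TCP and whose axes are the tool frame's). Camera axes: x right, y up, looking along -z (the intrinsics and any distortion apply to the point x, -y, -z); pixel columns grow to the right and rows downward; lengths in mm; the calibration is good to about 2 mm. A picture is of the moment at which its call begins: read the wrist's pose just before it. calibration takes no time and is no camera call.
- manip.hand_in(): hands the job in, once; it reports no verdict.
The state is a dict: "time": time; "joint_pos": joint angles; "qvel": joint speeds; "tau": joint torques, N m; "ee_pos": TCP position; "eef_rot": TCP orientation; "wrist_force": force on the tool from outside, world axes, zero at the start; "ft_torque": the same for the moment, N m; "gripper_width": finger opening in mm.
Only numpy, scipy, OpenCV 4.12 (cv2) and the standard library are available. Lean on these libraries where they do the work, as an engineer would, in place of code of your own. Each camera call takes 0.05 s, during which the arm holds its last target.

## Working session

There is one attempt and no reset: what is moved stays moved. The work goes in short steps, Python scripts to look and compute and a tool call to move; the robot and the scene stay as the last step left them, time stands still between calls to the robot, and variables do not carry over. Pictures are saved under pics/ and viewed, and the job is handed in when it is done.

Besides the shell and the picture viewer there is one more tool, called as name(argument=value, ...), one argument or row to a line, values as JSON. play_rows: Moves the arm, as the interface text tells. Its arguments: {"type":"object","properties":{"series":{"type":"array","items":{"type":"array","items":{"type":"number"}}},"fingers":{"type":"number"}},"required":["series"]}

```bash
mkdir -p pics
python3 - <<'E'
from cell import manip, cams
import cv2
s=manip.state()
print(s)
for n in ["scene","side","wrist"]:
    im=cams.get_image(n); cv2.imwrite(f"pics/{n}0.png",im[:,:,::-1])
    print(n,cams.calibration(n))
E
```

```text
{'time': 0.0, 'joint_pos': array([ 9.33922275e-01,  1.59067611e-01,  1.59825180e+00, -3.60155907e-05,
        1.38618421e+00, -2.10100551e-01]), 'qvel': array([-0.00064721, -0.00052193, -0.00039693, -0.00093   ,  0.00062452,
        0.00025217]), 'tau': array([ 7.49071532e-04, -3.96006274e+01, -3.31425405e+01, -1.66880486e-04,
        8.39033397e-03,  1.97766803e-05]), 'ee_pos': array([237.68943798, 522.93574943, 244.2966424 ]), 'eef_rot': array([[ 9.10308598e-01, -1.10795955e-03,  4.13928772e-01],
       [-4.13930095e-01, -1.55739073e-03,  9.10307339e-01],
       [-3.63934876e-04, -9.99998173e-01, -1.87632398e-03]]), 'wrist_force': array([-0.52268813,  0.3334571 ,  0.1461298 ]), 'ft_torque': array([ 0.02382879,  0.0243884 , -0.07306654]), 'gripper_width': 85.3503858863958}
scene {'K': array([[381.09336854,   0.        , 321.86388711],
       [  0.        , 381.09336854, 196.46487373],
       [  0.        ,   0.        ,   1.        ]]), 'origin': array([ 122.28771195, -431.29293143,  534.47453423]), 'rotation': array([[ 0.76226313,  0.37138727, -0.53011925],
       [-0.64711868,  0.
[... 290 characters left out ...]
3.98432467]), 'rotation': array([[ 0.55319723,  0.5976174 , -0.58036736],
       [-0.83286408,  0.41149706, -0.37014538],
       [ 0.01761414,  0.68813052,  0.7253731 ]])}
wrist {'K': array([[318.05829404,   0.        , 320.48901348],
       [  0.        , 318.05829404, 197.81465156],
       [  0.        ,   0.        ,   1.        ]]), 'tool_from_camera': array([[ 1.79752905e-03, -9.60659362e-01, -2.77723531e-01,
        -6.99546178e+01],
       [ 5.84135442e-04,  2.77724941e-01, -9.60660458e-01,
        -1.28504784e+02],
       [ 9.99998214e-01,  1.56458692e-03,  1.06037383e-03,
         6.14042263e-01],
       [ 0.00000000e+00,  0.00000000e+00,  0.00000000e+00,
         1.00000000e+00]])}
```

View pics/scene0.png

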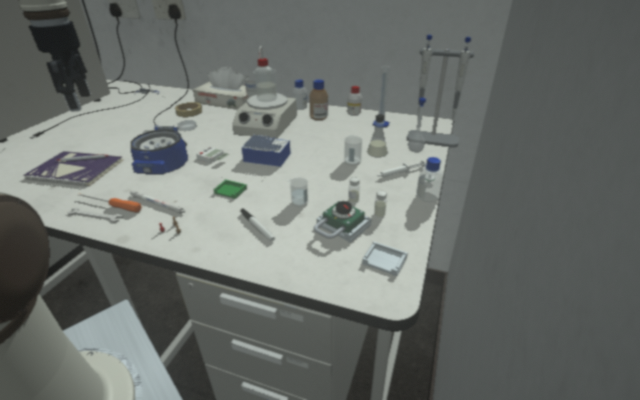

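View pics/side0.png

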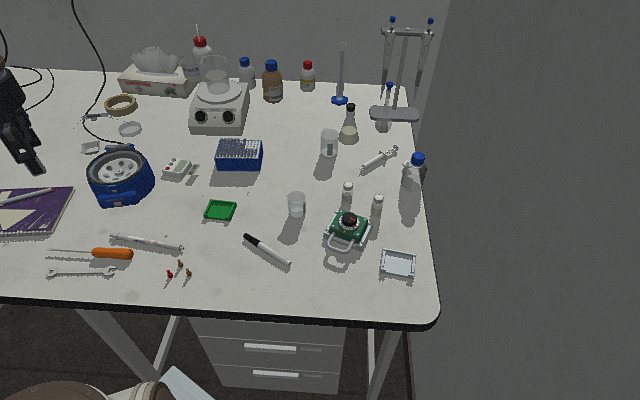

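View pics/wrist0.png

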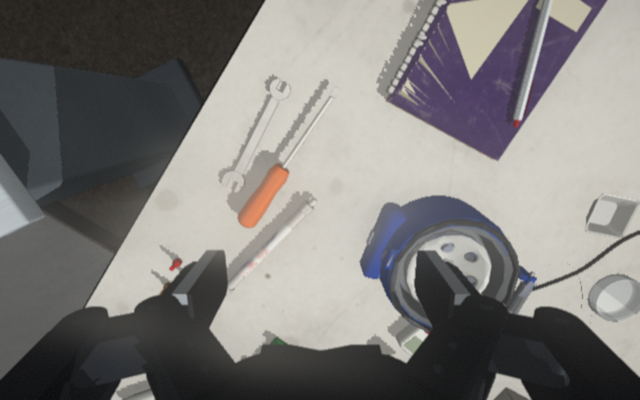

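The lock sits in its tray at side px (347,228) and scene px (342,217). A small empty aluminium tray at side px (398,263) and a green tray at (220,211) are the look-alikes. I'll confirm with a crop and get a rough fix.

```bash
cat > h.py <<'E'
import numpy as np, cv2
from cell import manip, cams
def ray(c,uv):
    K=c["K"]; d=np.linalg.inv(K)@np.array([uv[0],uv[1],1.]); d=np.array([d[0],-d[1],-d[2]])
    return np.array(c["origin"]), c["rotation"]@d
def onz(c,uv,z):
    o,d=ray(c,uv); return o+d*(z-o[2])/d[2]
def proj(c,P):
    p=np.asarray(c["rotation"]).T@(np.asarray(P,float)-c["origin"]); q=c["K"]@np.array([p[0],-p[1],-p[2]]); return q[:2]/q[2]
def wcal(s=None):
    s=s or manip.state(); c=cams.calibration("wrist"); T=c["tool_from_camera"]
    R=np.array(s["eef_rot"]); return dict(K=c["K"],origin=np.array(s["ee_pos"])+R@T[:3,3],rotation=R@T[:3,:3])
def snap(n,name):
    s=manip.state(); im=cams.get_image(n)[:,:,::-1].copy(); cv2.imwrite(f"pics/{name}.png",im)
    return im,(wcal(s) if n=="wrist" else cams.calibration(n))
E
python3 - <<'E'
from h import *
a=cv2.imread("pics/side0.png")[180:290,280:430]; cv2.imwrite("pics/c1.png",cv2.resize(a,None,fx=5,fy=5,interpolation=cv2.INTER_CUBIC))
c=cams.calibration("side")
for n,uv,z in [("dialtop",(349,219),56),("bow",(339,248),25),("vial1",(347,203),0),("vial2",(376,215),0),("beaker",(296,215),0),("mk",(246,236),8),("mk",(289,265),8),("smalltray",(398,263),0)]:
    print(n,onz(c,uv,z).round())
c=cams.calibration("scene"); print(onz(c,(345,208),56),onz(c,(323,244),25))
E
```

```text
dialtop [583.  51.  56.]
bow [522.  38.  25.]
vial1 [670. 105.   0.]
vial2 [675.  24.   0.]
beaker [564. 187.  -0.]
mk [441. 239.   8.]
mk [433. 109.   8.]
smalltray [577. -83.   0.]
[583.60076016  45.77976105  56.        ] [495.45469903  15.65494893  25.        ]
```

View pics/c1.png

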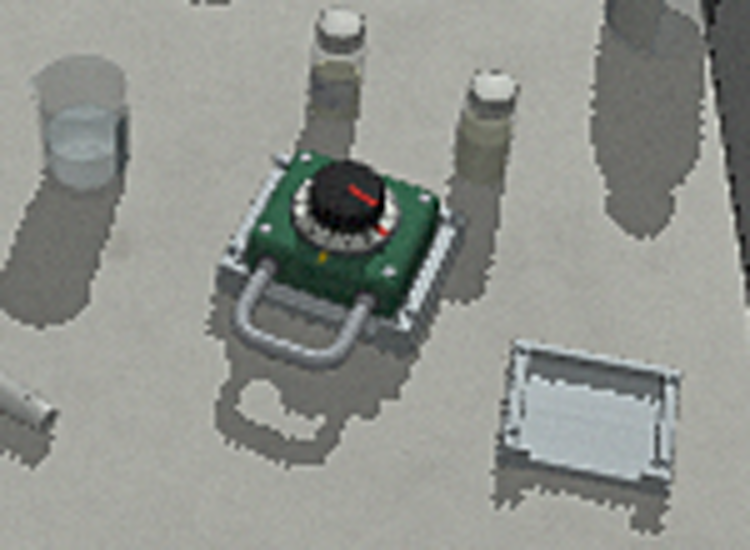

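The lock is in the aluminium tray at about (583,50), with the red mark anticlockwise of the yellow index. The empty tray is the smaller one, so this is the right tray. I'll move the wrist camera over it.

play_rows(
  series=[
    [4,-4,0,0,0,-0.1],
    [8,-8,0,0,0,-0.2],
    [12,-13,0,0,0,-0.3],
    [15,-17,0,0,0,-0.4],
    [18,-21,0,0,0,-0.5],
  ],
)

```text
time: 0.65
ee_pos: [402.4, 333.2, 245.1]
eef_rot: [[0.597, -0.0, 0.802], [-0.802, -0.0, 0.597], [-0.0, -1.0, -0.0]]
wrist_force: [0.7, 0.0, -0.4]
gripper_width: 85.2
```

play_rows(
  series=[
    [3,-4,0,0,0,-0.1],
    [6,-8,0,0,0,-0.2],
    [9,-12,0,0,0,-0.3],
    [12,-16,0,0,0,-0.4],
    [15,-20,0,0,0,-0.435],
  ],
)

```text
time: 1.15
ee_pos: [552.4, 133.1, 245.1]
eef_rot: [[0.204, -0.0, 0.979], [-0.979, 0.0, 0.204], [-0.0, -1.0, -0.0]]
wrist_force: [0.3, -0.3, -0.3]
gripper_width: 85.4
```

play_rows(
  series=[
    [2,-4,0,0,0,0],
    [2,-8,0,0,0,0],
    [2,-9,0,0,0,0],
    [2,-9,0,0,0,0],
  ],
)

```text
time: 1.55
ee_pos: [571.5, 43.8, 244.9]
eef_rot: [[0.205, -0.001, 0.979], [-0.979, 0.0, 0.205], [-0.0, -1.0, -0.001]]
wrist_force: [-0.8, 0.8, 0.7]
gripper_width: 85.3
```

Run:
```python
from h import *
s=manip.state(); print(s["time"],s["ee_pos"],s["eef_rot"].round(3),s["qvel"].round(3))
snap("wrist","w1")
```

```text
1.55 [571.51618475  43.77913382 244.91336926] [[ 0.205 -0.001  0.979]
 [-0.979  0.     0.205]
 [-0.    -1.    -0.001]] [ 0.053 -0.008  0.004  0.018  0.004  0.017]
```

View pics/w1.png

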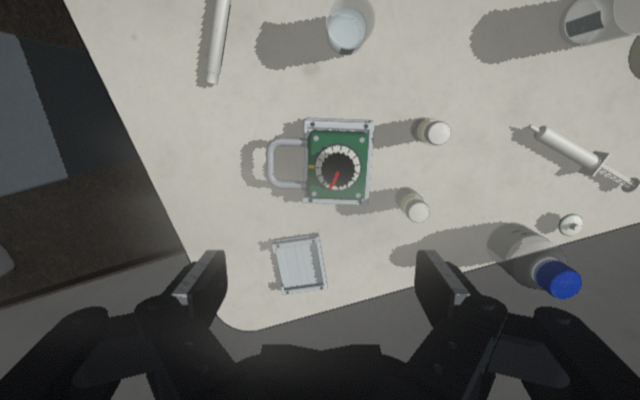

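Run:
```python
from h import *
a=cv2.imread("pics/w1.png")[105:220,235:390]; cv2.imwrite("pics/c2.png",cv2.resize(a,None,fx=5,fy=5,interpolation=cv2.INTER_CUBIC))
```

```text
(no output)
```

View pics/c2.png

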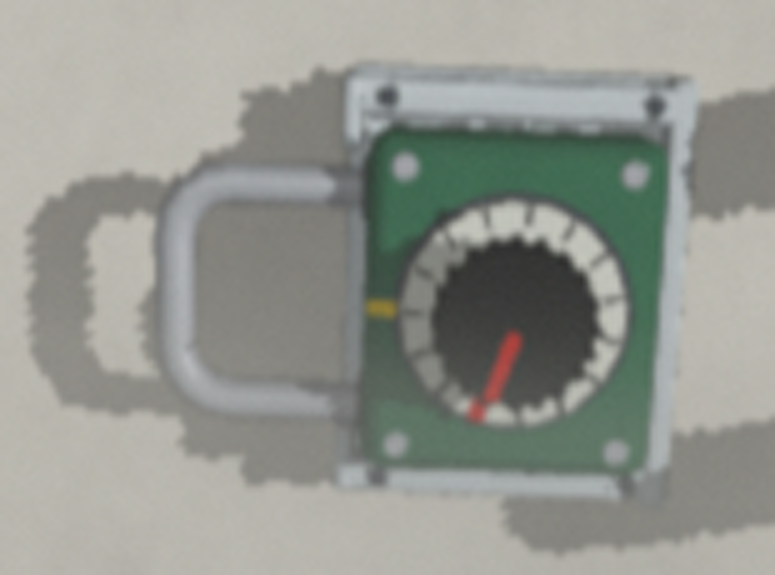

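Run:
```python
from h import *
c=wcal()
f=lambda x,y:((x+.5)/5-.5+235,(y+.5)/5-.5+105)
P={}
for n,x,y,z in [("TL",405,166,38),("TR",635,174,38),("BL",396,444,38),("BR",616,452,38),("skirt",515,311,42.5),("mark",477,410,42.5),("knob",515,315,56.5),("yel",381,308,38),("bow",178,292,25),("legL",260,183,25),("legR",260,398,25)]:
    P[n]=onz(c,f(x,y),z); print(n,P[n].round(1))
m=(P["TL"]+P["TR"]+P["BL"]+P["BR"])/4; print(m)
a=lambda v:np.arctan2(v[1],v[0])
print("yaw x",a(P["TR"]-P["TL"]),a(P["BR"]-P["BL"]),"y",a(P["TL"]-P["BL"])-np.pi/2,a(P["TR"]-P["BR"])-np.pi/2,a(P["skirt"]-P["bow"]), a(P["skirt"]-P["yel"]),a(P["legL"]-P["legR"])-np.pi/2)
print("sizes",np.linalg.norm(P["TR"]-P["TL"]),np.linalg.norm(P["TL"]-P["BL"]),np.linalg.norm((P["skirt"]-P["bow"])[:2]),np.linalg.norm(P["skirt"]-P["mark"]),np.linalg.norm(P["legL"]-P["legR"]))
print("dial",a(-(P["mark"]-P["skirt"])))
for n,u,v in [("v1",437,132),("v2",418,210)]: print(n,onz(c,(u,v),60).round())
```

```text
TL [559.   82.2  38. ]
TR [606.3  90.4  38. ]
BL [569.1  22.9  38. ]
BR [616.6  31.   38. ]
skirt [587.7  57.8  42.5]
mark [584.4  35.1  42.5]
knob [586.6  59.4  56.5]
yel [560.   51.8  38. ]
bow [515.4  43.7  25. ]
legL [529.   70.9  25. ]
legR [537.4  23.7  25. ]
[587.74189074  56.63003663  38.        ]
yaw x 0.17193394499627027 0.16866012314474496 y 0.16916737048136632 0.17291126272479085 0.19268693884903612 0.21291300647159014 0.17667986768544308
sizes 47.99489479976079 60.07285921871707 73.66390383859499 22.880962107506768 47.99146879561483
dial 1.4277079071999763
v1 [673. 114.  60.]
v2 [678.  34.  60.]
```

Dial reads 1.26 rad (3 clicks), lock centre is about (587.5,57), and yaw is 0.171. The screw pattern, bow distance (73.7) and leg spacing (48) all agree with the sizes given. Next I go above the dial with the jaws pre-turned anticlockwise.

play_rows(
  series=[
    [0.5,0.4,-3,0,0,0.14],
    [1,0.8,-6,0,0,0.28],
    [1.6,1.35,-9,0,0,0.42],
    [1.6,1.35,-12,0,0,0.56],
    [1.6,1.35,-12,0,0,0.64],
  ],
  fingers=6,
)

```text
time: 2.1
ee_pos: [583.7, 61.2, 119.9]
eef_rot: [[0.755, -0.01, 0.655], [-0.655, 0.002, 0.755], [-0.008, -1.0, -0.005]]
wrist_force: [0.0, 0.2, -1.6]
gripper_width: 60.2
```

play_rows(
  series=[
    [0,0,0,0,0,0],
    [0,0,0,0,0,0],
  ],
)

```text
time: 2.3
ee_pos: [588.0, 59.8, 126.0]
eef_rot: [[0.75, 0.001, 0.661], [-0.661, 0.0, 0.75], [0.001, -1.0, 0.001]]
wrist_force: [1.2, 0.6, 0.3]
gripper_width: 60.0
```

Run:
```python
from h import *
s=manip.state(); print(s["time"],s["ee_pos"],s["eef_rot"].round(3),s["joint_pos"].round(2),s["gripper_width"])
im,c=snap("wrist","w2")
print([ (proj(c,p)).round(0) for p in [(587.5,57,56.5),(587.5,57,42.5)]])
```

```text
2.3 [587.97459127  59.799579   126.01306458] [[ 0.75   0.001  0.661]
 [-0.661  0.     0.75 ]
 [ 0.001 -1.     0.001]] [-0.1   0.31  1.66  0.    1.17 -0.95] 59.959623910894415
[array([316., 219.]), array([316., 212.])]
```

View pics/w2.png

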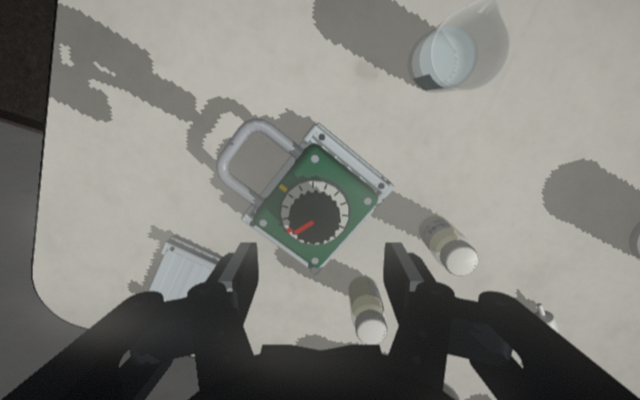

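play_rows(
  series=[
    [-0.05,-0.28,-2,0,0,0],
    [-0.05,-0.28,-4,0,0,0],
    [-0.05,-0.28,-5.5,0,0,0],
    [-0.05,-0.28,-6.2,0,0,0],
    [-0.05,-0.28,-6.2,0,0,0],
  ],
)

```text
time: 2.85
ee_pos: [586.6, 55.9, 62.6]
eef_rot: [[0.75, -0.001, 0.661], [-0.661, 0.0, 0.75], [-0.001, -1.0, -0.001]]
wrist_force: [0.3, 0.4, 0.3]
gripper_width: 60.0
```

play_rows(
  series=[
    [0,0,0,0,0,0],
  ],
)

```text
time: 2.95
ee_pos: [587.9, 55.7, 64.2]
eef_rot: [[0.751, 0.001, 0.661], [-0.661, -0.0, 0.751], [0.001, -1.0, 0.001]]
wrist_force: [0.5, 0.0, -0.4]
gripper_width: 60.2
```

Run:
```python
from h import *
im,c=snap("wrist","w3")
im,c=snap("side","s3"); cv2.imwrite("pics/s3c.png",cv2.resize(im[150:270,280:430],None,fx=5,fy=5,interpolation=cv2.INTER_CUBIC))
```

```text
(no output)
```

View pics/w3.png

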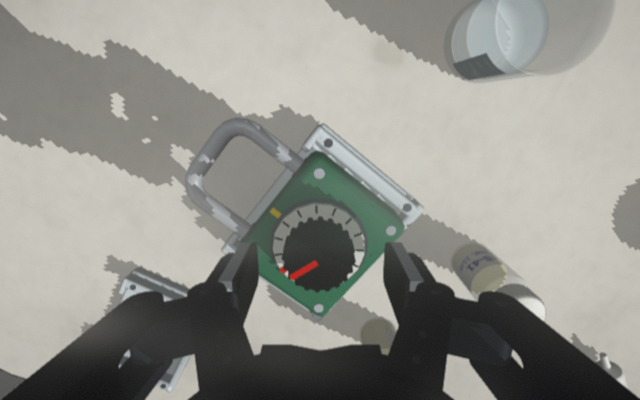

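View pics/s3c.png

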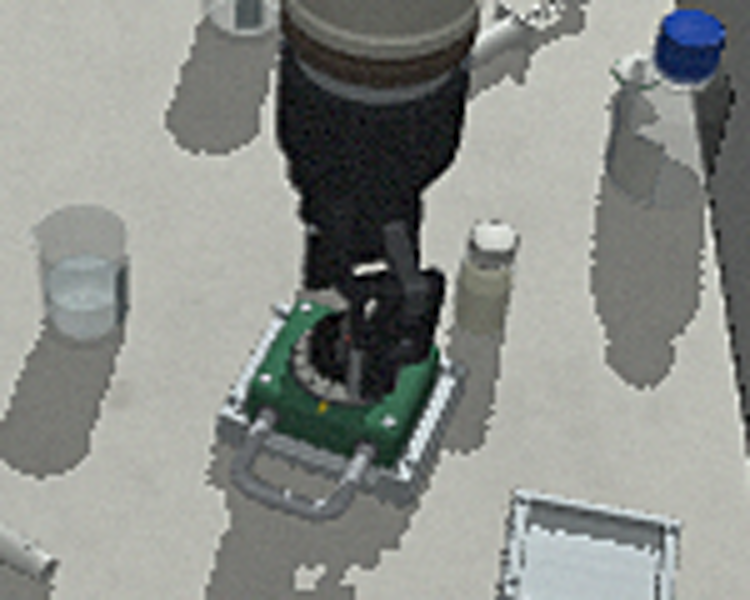

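play_rows(
  series=[
    [0,0.1,-0.45,0,0,0],
    [0,0.1,-0.45,0,0,0],
  ],
)

```text
time: 3.25
ee_pos: [587.0, 56.8, 58.6]
eef_rot: [[0.751, -0.0, 0.661], [-0.661, 0.0, 0.751], [-0.0, -1.0, -0.0]]
wrist_force: [0.1, -1.1, 0.5]
gripper_width: 60.0
```

play_rows(
  series=[
    [0,0,0,0,0,0],
    [0,0,0,0,0,0],
    [0,0,0,0,0,0],
    [0,0,0,0,0,0],
  ],
  fingers=2.5,
)

```text
time: 3.65
ee_pos: [587.3, 56.5, 59.3]
eef_rot: [[0.751, 0.0, 0.661], [-0.661, -0.0, 0.751], [0.0, -1.0, -0.0]]
wrist_force: [-1.7, 0.0, 4.7]
gripper_width: 32.4
```

play_rows(
  series=[
    [0,0,0.05,0,0,-0.08],
    [0,0,0.05,0,0,-0.16],
    [0,0,0.05,0,0,-0.24],
    [0,0,0.05,0,0,-0.32],
    [0,0,0.05,0,0,-0.4],
  ],
)

```text
time: 4.15
ee_pos: [587.5, 56.8, 59.4]
eef_rot: [[0.431, 0.001, 0.902], [-0.902, 0.0, 0.431], [0.0, -1.0, 0.001]]
wrist_force: [0.7, -0.3, 1.0]
gripper_width: 32.5
```

Run:
```python
from h import *
s=manip.state(); print(s["ft_torque"],s["ee_pos"])
im,c=snap("wrist","w4")
cv2.imwrite("pics/w4c.png",cv2.resize(im[90:330,180:460],None,fx=2.5,fy=2.5))
```

```text
[ 0.07135382 -0.05608087 -0.07046326] [587.52678888  56.75602408  59.35634417]
```

View pics/w4c.png

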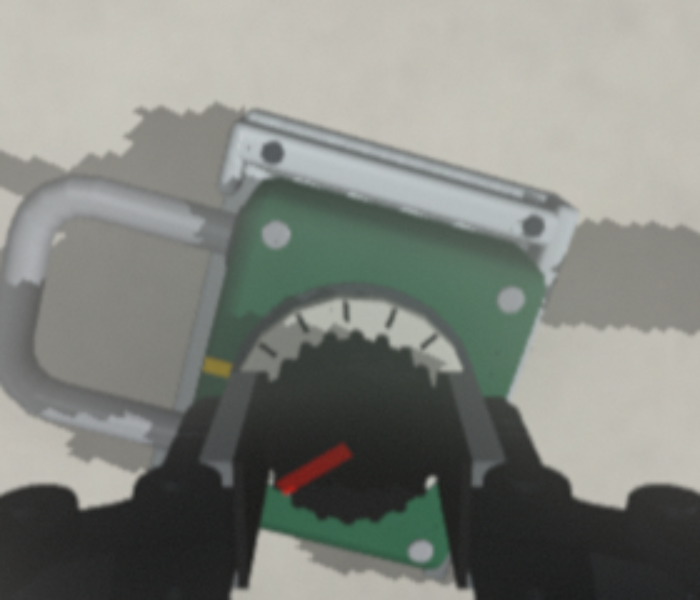

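play_rows(
  series=[
    [0,0,0,0,0,-0.08],
    [0,0,0,0,0,-0.16],
    [0,0,0,0,0,-0.24],
    [0,0,0,0,0,-0.32],
    [0,0,0,0,0,-0.4],
  ],
)

```text
time: 4.7
ee_pos: [587.8, 56.9, 59.4]
eef_rot: [[0.047, 0.002, 0.999], [-0.999, 0.0, 0.047], [-0.0, -1.0, 0.002]]
wrist_force: [1.0, 1.5, -0.2]
gripper_width: 32.0
```

play_rows(
  series=[
    [0,0,0,0,0,-0.08],
    [0,0,0,0,0,-0.16],
    [0,0,0,0,0,-0.24],
    [0,0,0,0,0,-0.32],
    [0,0,0,0,0,-0.4],
  ],
)

```text
time: 5.2
ee_pos: [587.8, 56.7, 59.4]
eef_rot: [[-0.346, 0.002, 0.938], [-0.938, 0.0, -0.346], [-0.001, -1.0, 0.002]]
wrist_force: [0.2, 0.8, 0.2]
gripper_width: 32.3
```

play_rows(
  series=[
    [0,0,0,0,0,-0.08],
    [0,0,0,0,0,-0.08],
    [0,0,0,0,0,-0.08],
  ],
)

```text
time: 5.5
ee_pos: [587.6, 56.7, 59.4]
eef_rot: [[-0.416, 0.001, 0.91], [-0.91, 0.0, -0.416], [-0.001, -1.0, 0.001]]
wrist_force: [2.1, 0.1, 0.1]
gripper_width: 32.5
```

Run:
```python
from h import *
s=manip.state(); print(s["ft_torque"],s["ee_pos"])
im,c=snap("wrist","w5")
cv2.imwrite("pics/w5c.png",cv2.resize(im[90:330,180:460],None,fx=2.5,fy=2.5))
```

```text
[ 0.02620955 -0.33115592  0.00722318] [587.63410103  56.65642765  59.41427992]
```

View pics/w5c.png

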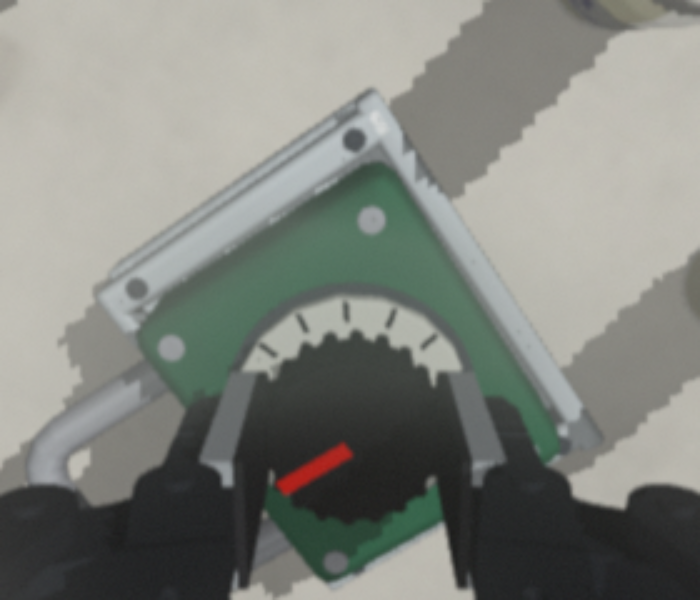

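play_rows(
  series=[
    [0,0,0,0,0,0],
    [0,0,0,0,0,0],
    [0,0,1,0,0,0],
    [0,0,4,0,0,0],
    [0,0,8,0,0,0],
  ],
  fingers=6,
)

```text
time: 6.05
ee_pos: [585.4, 56.8, 138.7]
eef_rot: [[-0.418, -0.005, 0.909], [-0.909, 0.0, -0.418], [0.002, -1.0, -0.005]]
wrist_force: [0.2, -0.0, 0.8]
gripper_width: 60.3
```

play_rows(
  series=[
    [-0.8,-0.6,1,0,0,0.14],
    [-1.6,-1.2,1,0,0,0.28],
    [-2.5,-1.6,1,0,0,0.42],
    [-3,-1.7,1,0,0,0.55],
    [-3,-1.7,1,0,0,0.6],
  ],
  fingers=2.6,
)

```text
time: 6.55
ee_pos: [556.6, 39.5, 150.1]
eef_rot: [[0.172, 0.0, 0.985], [-0.985, -0.0, 0.172], [0.0, -1.0, 0.0]]
wrist_force: [0.5, 0.1, 0.4]
gripper_width: 26.0
```

play_rows(
  series=[
    [0,0,0,0,0,0],
    [0,0,0,0,0,0],
  ],
)

```text
time: 6.75
ee_pos: [557.3, 39.7, 149.8]
eef_rot: [[0.167, 0.001, 0.986], [-0.986, -0.0, 0.167], [0.0, -1.0, 0.001]]
wrist_force: [-0.1, -0.2, -0.6]
gripper_width: 26.0
```

Run:
```python
from h import *
s=manip.state(); print(s["joint_pos"],s["eef_rot"].round(3))
im,c=snap("wrist","w6"); print(proj(c,(587.5,57,56.5)),proj(c,(587.5,57,42.5)),proj(c,(514.6,44.4,25)))
cv2.imwrite("pics/w6c.png",cv2.resize(im[120:320,200:460],None,fx=3,fy=3,interpolation=cv2.INTER_CUBIC))
```

```text
[-1.45230597e-01  2.08434424e-01  1.73650190e+00  6.49639729e-06
  1.19608910e+00 -3.13088237e-01] [[ 0.167  0.001  0.986]
 [-0.986 -0.     0.167]
 [ 0.    -1.     0.001]]
[364.85535406 190.26318534] [362.39049065 185.57939909] [269.06028801 180.86586341]
```

View pics/w6c.png

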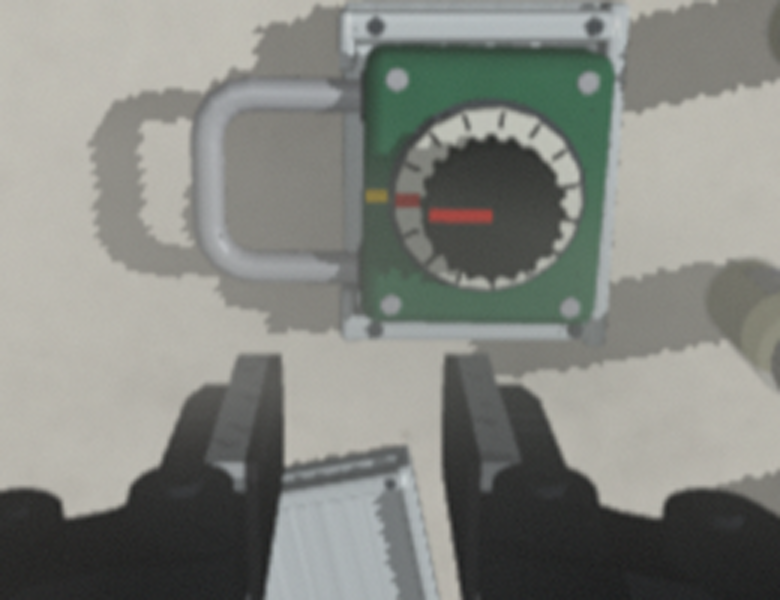

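View pics/w6.png

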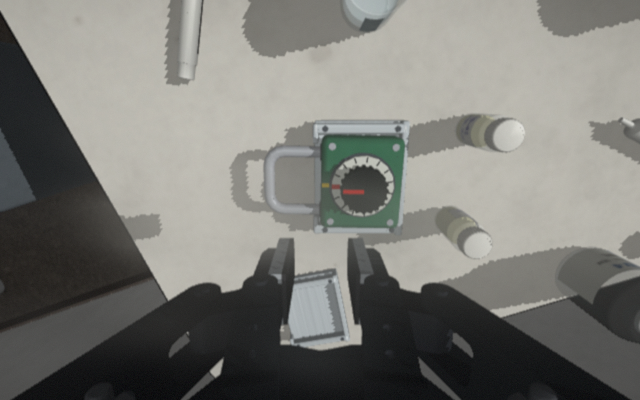

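Run:
```python
from h import *
c=wcal(); f=lambda x,y:((x+.5)/3-.5+200,(y+.5)/3-.5+120)
P={n:onz(c,f(x,y),z) for n,x,y,z in [("TL",397,80,38),("TR",589,83,38),("BL",391,304,38),("BR",571,308,38),("sk",488,198,42.5),("mk",408,201,42.5),("bow",209,180,25)]}
for n in P: print(n,P[n].round(1))
a=lambda v:np.arctan2(v[1],v[0])
m=(P["TL"]+P["TR"]+P["BL"]+P["BR"])/4
y=(a(P["TR"]-P["TL"])+a(P["BR"]-P["BL"]))/2
print(m,y,a(P["TL"]-P["BL"])-np.pi/2,"dial",a(P["sk"]-P["mk"])-y, a((m-P["mk"])[:2])-y)
```

```text
TL [559.6  82.   38. ]
TR [607.2  89.2  38. ]
BL [568.5  23.   38. ]
BR [616.3  29.9  38. ]
sk [587.4  57.   42.5]
mk [567.5  52.8  42.5]
bow [514.7  45.5  25. ]
[587.9069629   56.03677165  38.        ] 0.14655078013934744 0.149344529721525 dial 0.05822682175167937 0.009563630008964763
```

play_rows(
  series=[
    [-2,0.3,-2,0,0,-0.01],
    [-4.25,0.5,-4,0,0,-0.01],
    [-4.25,0.5,-6.5,0,0,-0.01],
    [-4.25,0.5,-7.5,0,0,-0.01],
    [-4.25,0.5,-7.5,0,0,-0.01],
  ],
)

```text
time: 7.3
ee_pos: [513.8, 44.8, 73.1]
eef_rot: [[0.158, -0.003, 0.987], [-0.987, 0.0, 0.158], [-0.001, -1.0, -0.003]]
wrist_force: [-0.1, -0.9, -0.1]
gripper_width: 25.7
```

play_rows(
  series=[
    [0,0,0,0,0,0],
  ],
)

```text
time: 7.4
ee_pos: [515.8, 44.5, 75.3]
eef_rot: [[0.158, 0.002, 0.987], [-0.987, -0.0, 0.158], [0.0, -1.0, 0.001]]
wrist_force: [0.3, -0.2, 0.4]
gripper_width: 25.9
```

Run:
```python
from h import *
s=manip.state(); print(s["ee_pos"])
im,c=snap("wrist","w7"); print(proj(c,(514.7,45,25)), proj(c,s["ee_pos"]),[proj(c,s["ee_pos"]+s["eef_rot"]@np.array([0,14,0])+dz*s["eef_rot"][:,2]).round() for dz in (-13,13)])
```

```text
[515.77680466  44.48778769  75.26728192]
[317.7313105  226.95059502] [319.14704889 269.30446445] [array([293., 255.]), array([346., 255.])]
```

View pics/w7.png

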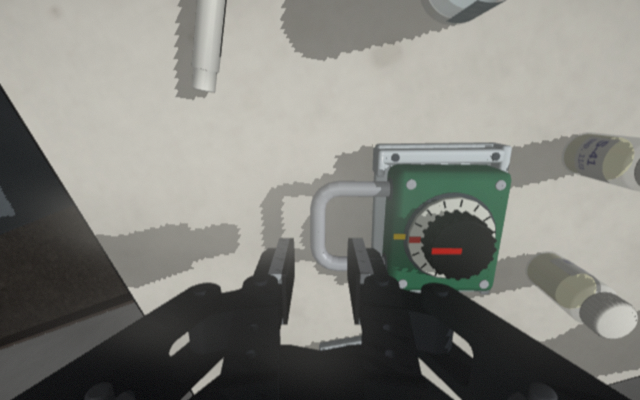

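play_rows(
  series=[
    [-0.08,0.05,-1.5,0,0,0],
    [-0.08,0.05,-3,0,0,0],
    [-0.08,0.05,-4.2,0,0,0],
    [-0.08,0.05,-5.0,0,0,0],
    [-0.08,0.05,-5.0,0,0,0],
  ],
)

```text
time: 7.95
ee_pos: [513.4, 45.2, 23.6]
eef_rot: [[0.158, -0.001, 0.987], [-0.987, 0.0, 0.158], [-0.0, -1.0, -0.001]]
wrist_force: [-0.4, 0.5, 0.1]
gripper_width: 26.0
```

play_rows(
  series=[
    [0,0,0,0,0,0],
    [0,0,0,0,0,0],
    [0,0,0,0,0,0],
    [0,0,0,0,0,0],
  ],
  fingers=0.4,
)

```text
time: 8.35
ee_pos: [514.3, 45.0, 24.9]
eef_rot: [[0.158, 0.001, 0.987], [-0.987, -0.0, 0.158], [0.001, -1.0, 0.001]]
wrist_force: [-1.4, -0.5, 1.6]
gripper_width: 6.5
```

play_rows(
  series=[
    [-0.3,-0.05,0,0,0,0],
    [-0.6,-0.09,0,0,0,0],
    [-0.8,-0.12,0,0,0,0],
    [-1.0,-0.16,0,0,0,0],
    [-1.0,-0.16,0,0,0,0],
  ],
)

```text
time: 8.85
ee_pos: [503.9, 43.4, 24.5]
eef_rot: [[0.158, 0.0, 0.987], [-0.987, -0.0, 0.158], [0.0, -1.0, 0.0]]
wrist_force: [1.4, -1.4, 2.7]
gripper_width: 6.4
```

play_rows(
  series=[
    [-0.2,-0.03,0,0,0,0],
    [-0.4,-0.06,0,0,0,0],
    [-0.6,-0.09,0,0,0,0],
    [-0.6,-0.09,0,0,0,0],
    [-0.6,-0.09,0,0,0,0],
  ],
)

```text
time: 9.35
ee_pos: [498.2, 42.5, 24.5]
eef_rot: [[0.158, 0.001, 0.987], [-0.987, -0.0, 0.158], [0.0, -1.0, 0.001]]
wrist_force: [2.8, -1.5, 2.6]
gripper_width: 7.0
```

Run:
```python
from h import *
im,c=snap("wrist","w8")
cv2.imwrite("pics/w8c.png",cv2.resize(im[120:320,270:530],None,fx=3,fy=3,interpolation=cv2.INTER_CUBIC))
```

```text
(no output)
```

View pics/w8c.png

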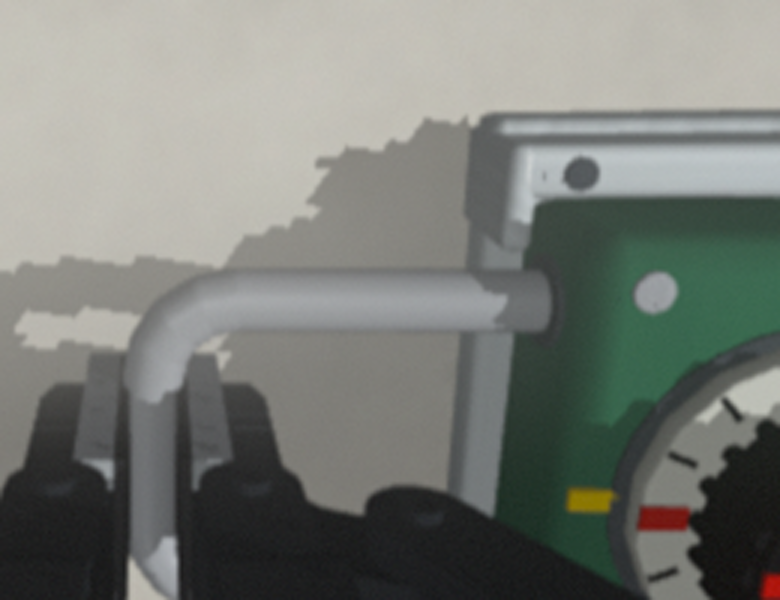

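play_rows(
  series=[
    [-0.15,-0.02,0,0,0,0],
    [-0.3,-0.05,0,0,0,0],
    [-0.3,-0.05,0,0,0,0],
  ],
)

```text
time: 9.7
ee_pos: [497.9, 42.0, 25.2]
eef_rot: [[0.158, 0.008, 0.987], [-0.987, -0.0, 0.158], [0.002, -1.0, 0.007]]
wrist_force: [12.1, -1.4, -4.2]
gripper_width: 6.6
```

The pull now stops hard at about 16.5 mm of travel with 12 N, which means the end stop. I'll release, rise and check.

play_rows(
  series=[
    [0.2,0.03,0,0,0,0],
    [0.2,0.03,0,0,0,0],
    [0.2,0.03,0,0,0,0],
  ],
  fingers=2.6,
)

```text
time: 10.0
ee_pos: [495.1, 42.9, 23.3]
eef_rot: [[0.159, -0.004, 0.987], [-0.987, 0.001, 0.159], [-0.001, -1.0, -0.004]]
wrist_force: [-1.0, -0.7, -0.9]
gripper_width: 25.9
```

play_rows(
  series=[
    [0,0,3,0,0,0],
    [0,0,7,0,0,0],
    [2,0,11,0,0,0],
    [5,-1,15,0,0,0],
    [7,-3,15,0,0,0],
  ],
)

```text
time: 10.5
ee_pos: [571.0, 12.7, 180.7]
eef_rot: [[0.16, 0.01, 0.987], [-0.987, -0.001, 0.16], [0.003, -1.0, 0.01]]
wrist_force: [0.7, -0.4, -0.2]
gripper_width: 26.0
```

play_rows(
  series=[
    [0,0,0,0,0,0],
    [0,0,0,0,0,0],
  ],
  fingers=8.54,
)

```text
time: 10.7
ee_pos: [565.6, 12.6, 173.0]
eef_rot: [[0.158, -0.003, 0.987], [-0.987, 0.001, 0.158], [-0.001, -1.0, -0.003]]
wrist_force: [-0.4, 0.0, 0.0]
gripper_width: 54.1
```

Run:
```python
from h import *
s=manip.state(); print(s["ee_pos"])
im,c=snap("wrist","w9");print(proj(c,(587.5,57,42)))
cv2.imwrite("pics/w9c.png",cv2.resize(im[100:260,230:430],None,fx=4,fy=4,interpolation=cv2.INTER_CUBIC)[:600])
```

```text
[565.64622874  12.61307769 173.03584574]
[355.45370133 144.84439154]
```

View pics/w9c.png

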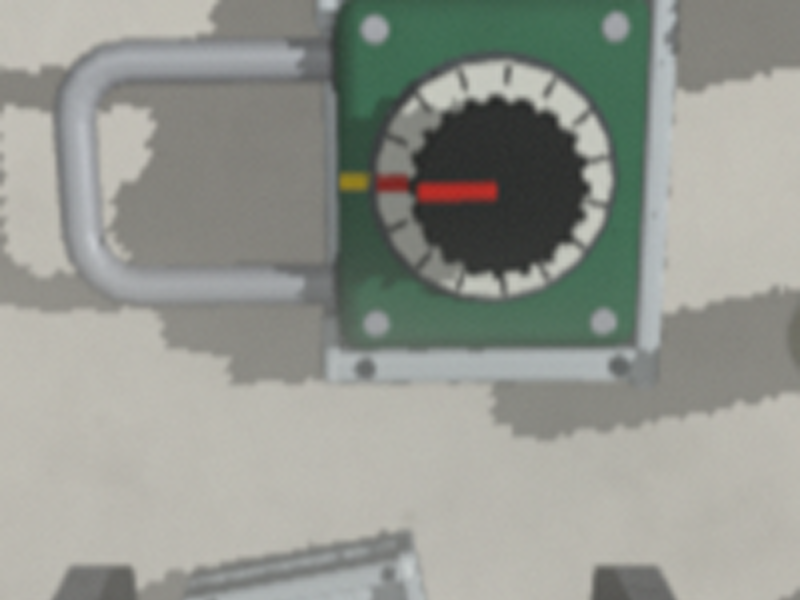

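Run:
```python
from h import *
c=wcal(); f=lambda x,y:((x+.5)/4-.5+230,(y+.5)/4-.5+100)
P={n:onz(c,f(x,y),z) for n,x,y,z in [("TL",375,30,38),("TR",616,26,38),("BL",376,323,38),("BR",603,321,38),("sk",494,177,42.5),("mk",392,183,42.5),("bow",79,168,25)]}
a=lambda v:np.arctan2(v[1],v[0])
m=(P["TL"]+P["TR"]+P["BL"]+P["BR"])/4
y=(a(P["TR"]-P["TL"])+a(P["BR"]-P["BL"]))/2
for n in P: print(n,P[n].round(1))
print(m,y,a(P["TL"]-P["BL"])-np.pi/2, "bowdist",np.linalg.norm((m-P["bow"])[:2]),np.linalg.norm((P["sk"]-P["bow"])[:2]))
print(manip.state()["eef_rot"].round(3), manip.state()["joint_pos"].round(2))
```

```text
TL [556.5  82.4  38. ]
TR [603.7  90.7  38. ]
BL [566.3  23.5  38. ]
BR [613.6  31.5  38. ]
sk [584.8  58.   42.5]
mk [564.6  53.6  42.5]
bow [498.2  44.2  25. ]
[585.03839416  57.01947308  38.        ] 0.17010105897965264 0.16321120683387558 bowdist 87.73953741004979 87.62229518511991
[[ 0.158 -0.004  0.987]
 [-0.987  0.001  0.158]
 [-0.002 -1.    -0.004]] [-0.19  0.2   1.7   0.    1.25 -0.35]
```

The shackle is open: bow to centre measures 87.7 mm, against 74+14. The dial is still on the mark and the lock is in the tray. Next I turn the jaws 90° to grip the body's sides.

play_rows(
  series=[
    [0.5,1,0,0,0,-0.14],
    [1,2,0,0,0,-0.28],
    [1.5,3,0,0,0,-0.42],
    [1.5,4,0,0,0,-0.56],
    [1.5,4.4,0,0,0,-0.7],
  ],
)

```text
time: 11.25
ee_pos: [579.9, 58.2, 172.8]
eef_rot: [[-0.519, -0.004, 0.855], [-0.855, 0.001, -0.519], [0.001, -1.0, -0.004]]
wrist_force: [0.1, -0.3, -0.2]
gripper_width: 85.5
```

play_rows(
  series=[
    [0,0,0,0,0,-0.14],
    [0,0,0,0,0,-0.28],
    [0,0,0,0,0,-0.42],
    [0,0,0,0,0,-0.56],
    [0,0,0,0,0,-0.7],
  ],
)

```text
time: 11.75
ee_pos: [579.9, 57.4, 172.8]
eef_rot: [[-0.948, -0.004, 0.319], [-0.319, 0.001, -0.948], [0.003, -1.0, -0.002]]
wrist_force: [-0.6, 0.3, 0.3]
gripper_width: 85.3
```

play_rows(
  series=[
    [0,0,-2,0,0,-0.14],
    [0,0,-5,0,0,-0.16],
    [0,0,-8,0,0,-0.16],
    [0,0,-9,0,0,-0.16],
    [0,0,-9,0,0,-0.16],
  ],
)

```text
time: 12.25
ee_pos: [579.2, 57.2, 81.9]
eef_rot: [[-0.985, -0.006, 0.17], [-0.17, 0.001, -0.986], [0.006, -1.0, -0.002]]
wrist_force: [-0.1, 0.1, -0.3]
gripper_width: 85.5
```

play_rows(
  series=[
    [0,0,0,0,0,0],
    [0,0,0,0,0,0],
  ],
)

```text
time: 12.45
ee_pos: [583.1, 56.5, 86.2]
eef_rot: [[-0.986, 0.003, 0.169], [-0.169, -0.0, -0.986], [-0.003, -1.0, 0.001]]
wrist_force: [-0.3, 0.5, 0.4]
gripper_width: 85.2
```

Run:
```python
from h import *
s=manip.state(); print(s["ee_pos"])
im,c=snap("wrist","w10");print(proj(c,(585,57,38)),proj(c,s["ee_pos"]))
im,c=snap("side","s10"); cv2.imwrite("pics/s10c.png",cv2.resize(im[150:270,280:430],None,fx=5,fy=5,interpolation=cv2.INTER_CUBIC))
```

```text
[583.05331107  56.45899725  86.17441758]
[320.4943936  227.35927154] [321.11238585 270.48247576]
```

View pics/w10.png

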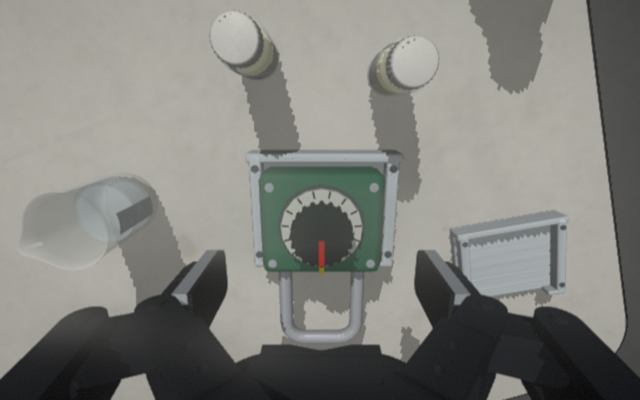

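View pics/s10c.png

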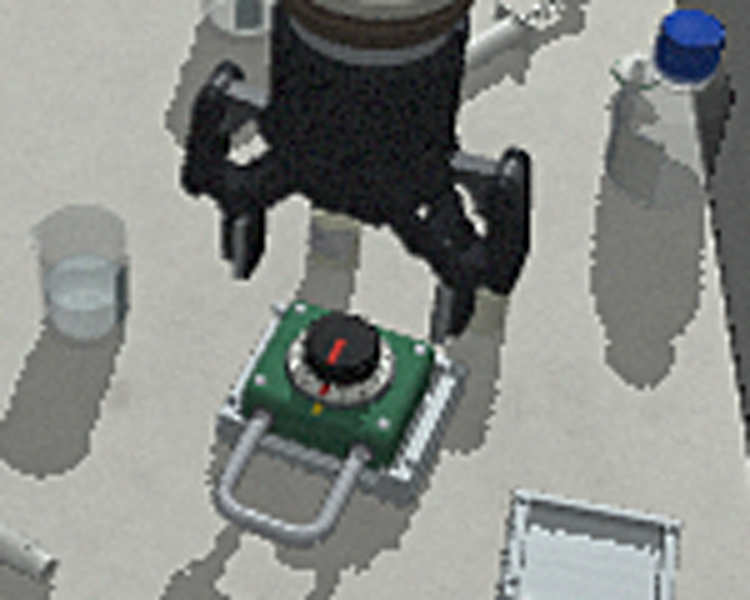

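play_rows(
  series=[
    [-0.1,0,-2,0,0,0],
    [-0.1,0,-4,0,0,0],
    [-0.1,0,-4.6,0,0,0],
    [-0.1,0,-4.6,0,0,0],
  ],
)

```text
time: 12.95
ee_pos: [580.4, 56.5, 37.9]
eef_rot: [[-0.986, -0.001, 0.169], [-0.169, 0.0, -0.986], [0.001, -1.0, -0.0]]
wrist_force: [-0.3, 0.2, 0.2]
gripper_width: 85.5
```

play_rows(
  series=[
    [0,0,-0.3,0,0,0],
    [0,0,-0.5,0,0,0],
    [0,0,-0.7,0,0,0],
    [0,0,-0.7,0,0,0],
  ],
)

```text
time: 13.35
ee_pos: [580.9, 56.5, 31.4]
eef_rot: [[-0.986, 0.0, 0.169], [-0.169, -0.0, -0.986], [-0.0, -1.0, 0.0]]
wrist_force: [0.8, 0.0, -0.8]
gripper_width: 85.4
```

Run:
```python
from h import *
im,c=snap("wrist","w11")
im,c=snap("side","s11"); cv2.imwrite("pics/s11c.png",cv2.resize(im[160:280,280:430],None,fx=5,fy=5,interpolation=cv2.INTER_CUBIC))
```

```text
(no output)
```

View pics/w11.png

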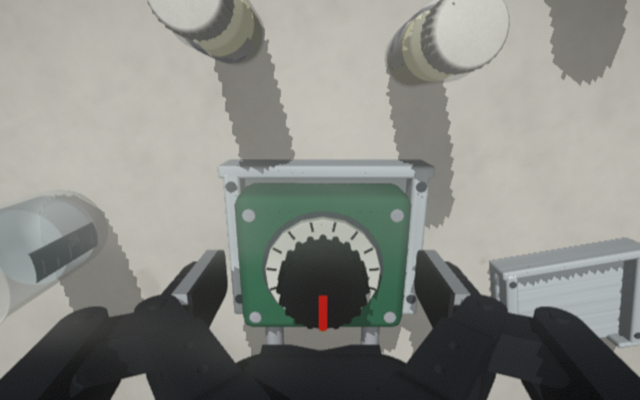

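View pics/s11c.png

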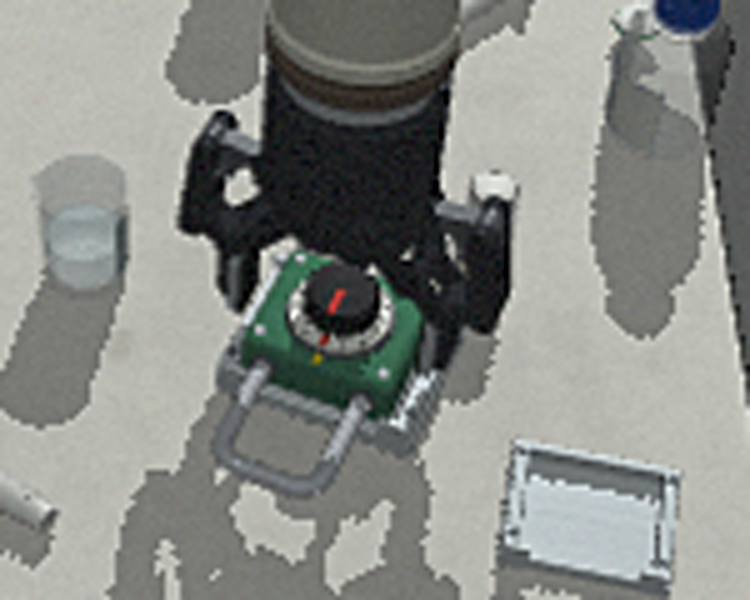

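play_rows(
  series=[
    [0,0,-0.15,0,0,0],
    [0,0,-0.3,0,0,0],
    [0,0,-0.45,0,0,0],
    [0,0,-0.45,0,0,0],
  ],
)

```text
time: 13.85
ee_pos: [580.6, 56.5, 26.4]
eef_rot: [[-0.986, -0.001, 0.169], [-0.169, 0.0, -0.986], [0.001, -1.0, -0.0]]
wrist_force: [0.8, 0.1, -0.2]
gripper_width: 85.2
```

play_rows(
  series=[
    [0,0,0,0,0,0],
    [0,0,0,0,0,0],
    [0,0,0,0,0,0],
    [0,0,0,0,0,0],
  ],
  fingers=5.5,
)

```text
time: 14.25
ee_pos: [581.4, 56.2, 27.3]
eef_rot: [[-0.986, 0.001, 0.169], [-0.169, -0.0, -0.986], [-0.001, -1.0, 0.001]]
wrist_force: [-0.0, -1.5, 3.3]
gripper_width: 72.1
```

play_rows(
  series=[
    [0,0,0.3,0,0,0],
    [0,0,0.7,0,0,0],
    [0,0,1.1,0,0,0],
    [0,0,1.5,0,0,0],
    [0,0,2,0,0,0],
  ],
)

```text
time: 14.75
ee_pos: [579.6, 57.0, 46.4]
eef_rot: [[-0.986, -0.003, 0.169], [-0.169, 0.001, -0.986], [0.003, -1.0, -0.001]]
wrist_force: [-0.7, -0.2, -4.0]
gripper_width: 72.5
```

Run:
```python
from h import *
im,c=snap("side","s12"); cv2.imwrite("pics/s12c.png",cv2.resize(im[160:280,280:430],None,fx=5,fy=5,interpolation=cv2.INTER_CUBIC))
```

```text
(no output)
```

View pics/s12c.png

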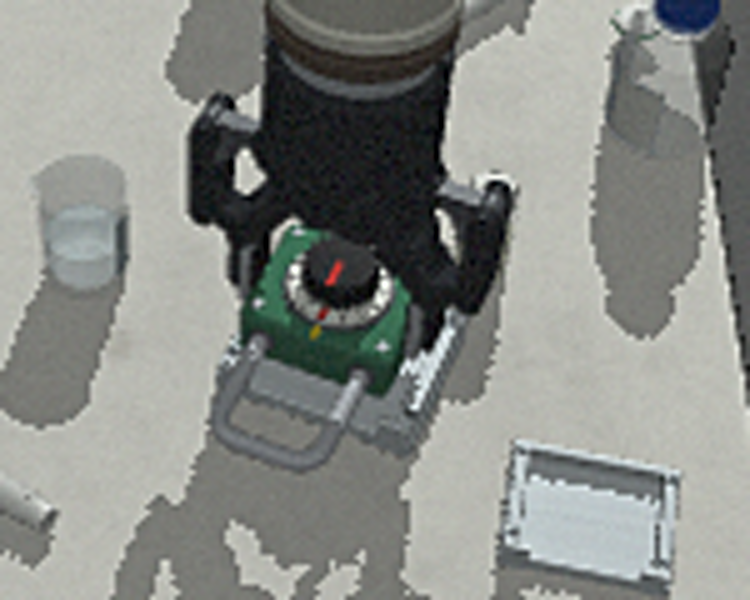

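The lock is held level and clear of the tray. Now raising it.

play_rows(
  series=[
    [0,0,1,0,0,0],
    [0,0,2.2,0,0,0],
    [0,0,3.6,0,0,0],
    [0,0,5,0,0,0],
    [0,0,6.5,0,0,0],
  ],
)

```text
time: 15.3
ee_pos: [581.0, 56.5, 113.5]
eef_rot: [[-0.986, 0.001, 0.169], [-0.169, -0.0, -0.986], [-0.001, -1.0, 0.0]]
wrist_force: [0.2, 0.0, -3.4]
gripper_width: 72.8
```

play_rows(
  series=[
    [0,0,1.5,0,0,0],
    [0,0,3,0,0,0],
    [0,0,4.5,0,0,0],
    [0,0,5.5,0,0,0],
    [0,0,6,0,0,0],
  ],
)

```text
time: 15.8
ee_pos: [581.5, 56.4, 173.4]
eef_rot: [[-0.986, 0.002, 0.169], [-0.169, -0.0, -0.986], [-0.002, -1.0, 0.001]]
wrist_force: [-0.1, -0.3, -4.1]
gripper_width: 72.4
```

play_rows(
  series=[
    [0,0,0,0,0,0],
    [0,0,0,0,0,0],
    [0,0,0,0,0,0],
    [0,0,0,0,0,0],
    [0,0,0,0,0,0],
  ],
)

```text
time: 16.3
ee_pos: [580.6, 56.5, 171.3]
eef_rot: [[-0.986, -0.001, 0.169], [-0.169, 0.0, -0.986], [0.001, -1.0, -0.0]]
wrist_force: [-1.0, -1.6, -3.5]
gripper_width: 72.5
```

Run:
```python
from h import *
s=manip.state(); print(s["qvel"].round(3),s["ee_pos"])
im,c=snap("side","s13"); cv2.imwrite("pics/s13c.png",cv2.resize(im[130:290,260:440],None,fx=3.7,fy=3.7,interpolation=cv2.INTER_CUBIC))
p=s["ee_pos"]+np.array([4,.7,-17]); e=np.array([.985,.169,0])
print("pred bow",proj(c,p-88*e+[0,0,15]),"dial",proj(c,p+[0,0,46.5]))
im,c=snap("scene","sc13"); cv2.imwrite("pics/sc13c.png",cv2.resize(im[100:280,250:450],None,fx=3.3,fy=3.3,interpolation=cv2.INTER_CUBIC))
im,c=snap("wrist","w13")
```

```text
[-0.    -0.004 -0.004  0.001  0.001 -0.   ] [580.59085357  56.49166103 171.30999429]
pred bow [333.79858481 209.73807134] dial [351.58539838 169.20006509]
```

View pics/s13c.png

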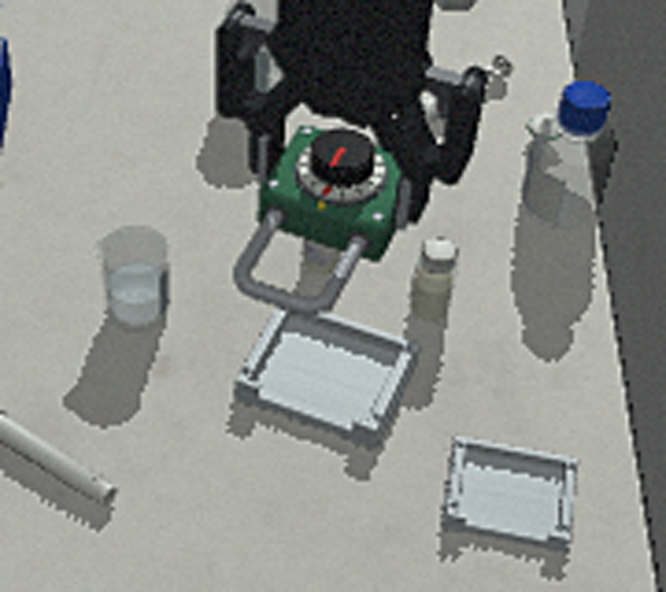

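View pics/w13.png

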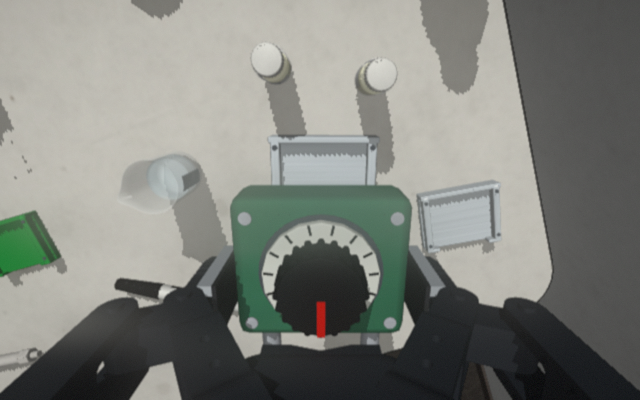

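The lock is level and steady. The bow shows at side px (338,210) against (334,210) predicted for an open, level lock. The tray is empty, and the vials, beaker and marker stand in place. Handing in.

Run:
```python
from cell import manip
print(manip.hand_in())
```

```text
the job is handed in; nothing more can be done
None
```

The lock is dialled to its mark, opened in the tray and held up in the gripper. I handed it in at about 16.5 s of the 48 s. The hand-in reports no verdict, so the checks below are my own measurements.

- **Dial:** It read 1.26 rad (3 clicks) at the start. I gripped the knob, turned it about 1.28 rad clockwise and let go. It then measured 0.01 to 0.06 rad off the yellow index line, depending on the reference used. That is inside the 0.13 limit.
- **Shackle:** I pinched the bow and pulled about 16.5 mm, play included, until 12 N showed the end stop. The bow was then 87.7 mm from the lock's centre, so the shackle was 13.7 mm out, with the lock still in the tray.
- **Lift:** I gripped the body by its sides and raised it level. From the tool height, the middle of the body is about 168 mm above the worktop. The bow and far end are at about the same height.
- **Last pictures and readings:** The lock was level and steady, and the tray empty. The joints were nearly still, and the wrist carried about 3.5 N, which fits the lock's weight. The vials, beaker and marker looked untouched.
- **Small disagreements:** The bow showed about 4 pixels from where I predicted it in the side camera, within how well I can read it. The gripper's opening read about 2 mm less than the true width in every grasp. No check failed.

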